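# Refit the hob's knob and hold it pressed in

## Task

Get the small kitchen hob ready for lighting: first raise its stiff lid (it has a red bar to lift by) until it stands straight upright as a splash guard (it would lean further back, so stop there). Then take the loose black knob from the counter, turn it so that its flat matches the flat of the hob's bare shaft, push it fully home on the shaft and press it in against the spring. Finish while still holding the knob pressed in, with the lid still upright and the other things on the counter left where they are.

Things in the scene. Friction and masses are not known exactly. Their poses are not given: they have to be found in the camera images.
- lid (a joint): Hinge angle of the hob's grey lid in rad: 0 shut (level), 1.571 straight upright, end stop 2.1 (leaning back). Stiff hinge: friction 0.6 N m, so it stays where it is left; the lid weighs 0.35 kg. It starts slightly open (0.2 to 0.6).
- lid_hinge (a point): Midpoint of the lid's hinge line, 90 mm above the counter, at the far side of the hob. Axes turn with the lid: y along the hinge line (level, along the hob's y), x from the bar to the hinge in the lid's plane. At lid angle t the line from hinge to bar rises by t above level.
- lid_bar (a point): Middle of the red round grip bar on the lid's free edge: 12 mm thick, 162 mm long, parallel to the hinge line, 228 mm from it in the lid's plane, on two 8 mm arms 75 mm either side of its middle. A 42 mm open gap parts it from the 180 x 230 x 6 mm panel: fingers fit either side of the bar from above. Axes as lid_hinge.
- hob: Steel hob, fixed: 230 mm deep (x, -95 to +135 mm from its origin), 400 mm wide (y), deck 60 mm high. Origin on the counter under it; x points away from the robot, y to the left. Lid and burner take its left part (y -50 to +180 mm); the black control deck at its right has the bare brass shaft, at x 0, y -130 mm.
- shaft_tip (a point): Centre of the top of the upright brass D-shaft, 86 mm above the counter when not pressed. Shaft 14 mm thick; its one flat, painted white, is 3 mm from the axis; +x of this point points square out of the flat, and so does a white stroke on the collar at its foot. The top 5.5 mm taper to 9 mm. It also turns, stiffly (0.06 N m), but need not: fit the knob at whatever angle the shaft stands.
- spindle (a joint): How far the shaft is pressed in, m: 0 free, 0.005 at its stop. A spring pushes back with 3.6 N at 0 rising to 9.6 N at 0.005.
- shaft_key (a point): Point in the shaft's frame 20 mm from shaft_tip along its +x (the flat's direction), same height.
- knob: Loose black knob, 50 g, open side down. Skirt 46 mm across, 8 mm high; above it a grip bar 22 mm thick (y), 46 mm long (x), top at 34 mm. Origin: centre of the underside. A white line marks the bar's +x half; the D bore (16 mm wide, 18 mm deep, 1 mm clearance all round) has its flat on that +x side: it fits only with +x over the shaft's +x. Home, its underside is 18 mm below the shaft tip.
- knob_bore (a point): End (ceiling) of the knob's bore, on its axis, 18 mm above the underside; meets shaft_tip when the knob is home.
- knob_key (a point): Point of the knob 20 mm along its +x from knob_bore, at the same height; meets shaft_key when the knob is home and turned right.
- ramekin: Small blue ceramic bowl, 72 mm wide, 40 mm high. Leave alone. Origin under its centre.
- spice_tin: Small orange and steel tin, 60 mm wide, 45 mm high. Leave alone.
- spoon: Wooden spoon, 240 mm long, lying before the hob. Leave alone.
- mug: White mug, 80 mm wide, 90 mm high, to the left of the hob. Leave alone.
- jar: Amber glass jar, 70 mm wide, 110 mm high, behind and right of the hob. Leave alone.
There are look-alikes about, which are no part of the job. Several things have the shape of the knob; the one meant has the colours described above.

How it is judged:
By the outcome, as a careful person would: the job done as asked, in the order asked, and still so for the second after the job is handed in, while the arm keeps its last pose, push and grip.
It also fails if it takes over 70 s, if anything falls off the work surface, if the arm or the gripper's body presses on something with over 40 N, if the wrist force passes 120 N, or if a joint passes its speed limit or range.

## Robot

A 6-joint arm with a two-finger parallel gripper is mounted at the origin on the work surface. World frame = base frame: x ahead of the robot, y to its left, z up, the work surface at z = 0. Lengths are in m, angles in rad, forces in N, time in s.
With the tool pointing down it reaches from about 0.275 to 0.975 m from the base axis. Payload 8.4 kg.
Tool frame: the origin (TCP) lies at the centre of the arm's flange, where the gripper is bolted on; the fingertips stand 190 mm ahead of it and the grasp point (between the pads) lies 171 mm ahead of it; y points along the fingers, z is the direction in which the jaws open and shut, and the axes are right-handed (so a half turn about y gives the same grasp; the last joint's range is limited). The gripper opens to 92 mm and grips with 3 to 60 N. Pads are 20 mm wide; open, the fingers measure 128 mm over their backs; the gripper's body (75 mm by 189 mm) begins 69 mm behind the grasp point.
Start: joints at [1.242, 0.353, 1.633, -0, 1.155, -0.002], TCP at [0.201, 0.592, 0.405] pointing down, gripper open.
Joint ranges: [-2.63, 2.63], [-0.92, 2.1], [0.06, 2.66], [-1.3, 4.44], [0, 2.69], [-3.02, 3.02]. Speed limits (rad/s): [2.22, 2.22, 2.79, 3.14, 3.14, 3.14].

## Interface

Orientations are given as a 3x3 rotation matrix whose columns are the frame's x, y, z axes.
In Python, from workcell import read_state, grab_frame, workorder gives the robot as it stands.
- The arm moves only by the shell command python3 -m pendant 'ROWS' [FORCE]. ROWS is JSON, a list that holds one entry, the list of rows, each a list of 7 numbers: the shift along the tool's x, y, z in mm, then the turn, a rotation vector about the tool's x, y, z in rad, then the closure, from -1 (fully open) to 1 (shut). A call has 1 to 8 rows; each row is the pose to reach, as a shift and turn from the pose commanded when the call began, along the tool's axes at that moment; what a row does not reach only later rows make up. A row lasts 1/12 s, in which the tool goes at most 41.7 mm and 7.16 degrees, less where a joint would pass 70% of its speed; a pose out of reach is approached as far as the arm can. A call with a gripper value outside its range is refused whole. The fingers move at their own pace and stop on an object; FORCE is the grip in N (left out, the last holds). Time passes only in rows, so rows that repeat a pose let the fingers close. It gives the time, the measured TCP pose, the force and the opening at its end, in the units of the state.
- read_state(): the state, without advancing time (a new reading comes with each control period).
- grab_frame(name): name is "scene" or "side" or "wrist"; returns a dict with "img" (384x512x3 uint8, red, green, blue), "z_map" (384x512 float32, m along the optical axis (not along the pixel's ray), 0 where there is no reading), "vfov" (degrees; the focal length in pixels is half the picture's height over the tangent of half this angle, whatever the lens; pixels are square), "cx", "cy" (the principal point, pixels), "k1" (the pictures are not rectified: a ray, as slopes to the right and down, at radius r is drawn at 1 + k1 r^2 times it, then the intrinsics apply), "cam_to_world" (4x4, takes a point from camera to world coordinates); the wrist camera has in their place "T_tool_cam" (4x4, takes a point from camera to tool coordinates, whose origin is the TCP and whose axes are the tool frame's). Camera axes: x right, y up, looking along -z (the intrinsics and any distortion apply to the point x, -y, -z); pixel columns grow to the right and rows downward; lengths in m; the calibration is good to about 2 mm. A picture is of the moment at which its call begins: read the wrist's pose just before it.
- workorder.job_done(): hands the job in, once; it reports no verdict.
The state is a dict: "clock": time; "qpos": joint angles; "qd": joint speeds; "joint_efforts": joint torques, N m; "position": TCP position; "orientation": TCP orientation; "force": force on the tool from outside, world axes, zero at the start; "ft_torque": the same for the moment, N m; "finger_gap": finger opening in m.
Only numpy, scipy, OpenCV 4.12 (cv2) and the standard library are available. Lean on these libraries where they do the work, as an engineer would, in place of code of your own. Each camera call takes 0.05 s, during which the arm holds its last target. There are 200 camera calls.

## Working session

There is one attempt and no reset: what is moved stays moved. The work goes in short steps, Python scripts to look and compute and a shell command to move; the robot and the scene stay as the last step left them, time stands still between calls to the robot, and variables do not carry over. Pictures are saved under pics/ and viewed, about 8 in all and at most 12, crops included, and the job is handed in when it is done.

```bash
mkdir -p pics; cat > h.py <<'E'
import numpy as np, cv2
from workcell import read_state, grab_frame
def grab(name):
    s=read_state(); f=grab_frame(name)
    if name=='wrist':
        T=np.eye(4);T[:3,:3]=s['orientation'];T[:3,3]=s['position']
        f['cam_to_world']=T@np.array(f['T_tool_cam'])
    np.save(f'{name}.npy',f,allow_pickle=True); return f
def load(name): return np.load(f'{name}.npy',allow_pickle=True).item()
def K(f):
    F=192/np.tan(np.radians(f['vfov'])/2); return np.array([[F,0,f['cx']],[0,F,f['cy']],[0,0,1.]])
def rays(f,uv):
    uv=np.atleast_2d(np.array(uv,float)); k=K(f); d=(uv-[f['cx'],f['cy']])/k[0,0]
    s=d.copy()
    for _ in range(30): s=d/(1+f['k1']*(s**2).sum(1,keepdims=True))
    return np.c_[s[:,0],-s[:,1],-np.ones(len(s))]
def world(f,uv,z=None):
    """by depth, or by intersection with height z"""
    r=rays(f,uv);T=np.array(f['cam_to_world']);uv=np.atleast_2d(uv)
    if z is None:
        dep=np.array([f['z_map'][int(round(v)),int(round(u))] for u,v in uv])[:,None]
        return (r*dep)@T[:3,:3].T+T[:3,3]
    w=r@T[:3,:3].T; t=(z-T[2,3])/w[:,2:]; return T[:3,3]+w*t
def cloud(f):
    v,u=np.mgrid[:384,:512]; p=world(f,np.c_[u.ravel(),v.ravel()]).reshape(384,512,3); p[f['z_map']==0]=np.nan; return p
def proj(f,P):
    T=np.linalg.inv(f['cam_to_world']);p=np.atleast_2d(P)@T[:3,:3].T+T[:3,3]
    s=np.c_[p[:,0]/-p[:,2],-p[:,1]/-p[:,2]];s=s*(1+f['k1']*(s**2).sum(1,keepdims=True));return s*K(f)[0,0]+[f['cx'],f['cy']]
def save(img,n): cv2.imwrite('pics/'+n,cv2.cvtColor(np.ascontiguousarray(img),cv2.COLOR_RGB2BGR))
E
python3 - <<'E'
from h import *
a=grab('scene');b=grab('side')
save(np.vstack([cv2.resize(a['img'],(400,300)),cv2.resize(b['img'],(400,300))]),'0.png')
save(cv2.resize(a['img'],(800,600),interpolation=cv2.INTER_CUBIC),'a.png')
save(cv2.resize(b['img'],(800,600),interpolation=cv2.INTER_CUBIC),'b.png')
s=read_state();print(s['clock'],np.round(s['orientation'],3),s['force'],s['finger_gap'])
for f in(a,b):print(np.round(f['cam_to_world'],3),f['vfov'],f['k1'])
E
```

```text
0.1 [[ 0.947 -0.     0.321]
 [-0.321 -0.001  0.947]
 [-0.    -1.    -0.001]] [ 0.03409277  0.70155075 -0.6006819 ] 0.09172864658612268
[[ 0.521 -0.668  0.531  1.376]
 [ 0.853  0.42  -0.309 -0.419]
 [-0.017  0.614  0.789  1.327]
 [ 0.     0.     0.     1.   ]] 42.22693977134645 -0.030526265187660273
[[ 0.927  0.283 -0.245  0.314]
 [-0.375  0.715 -0.59  -0.537]
 [ 0.008  0.639  0.769  0.824]
 [ 0.     0.     0.     1.   ]] 54.18969414923339 -0.08141198058506974
```

View pics/a.png

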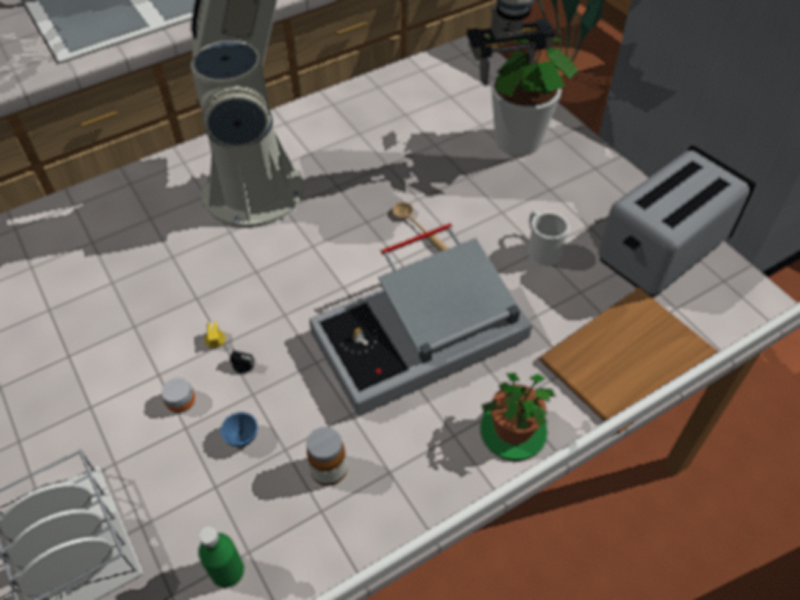

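View pics/b.png

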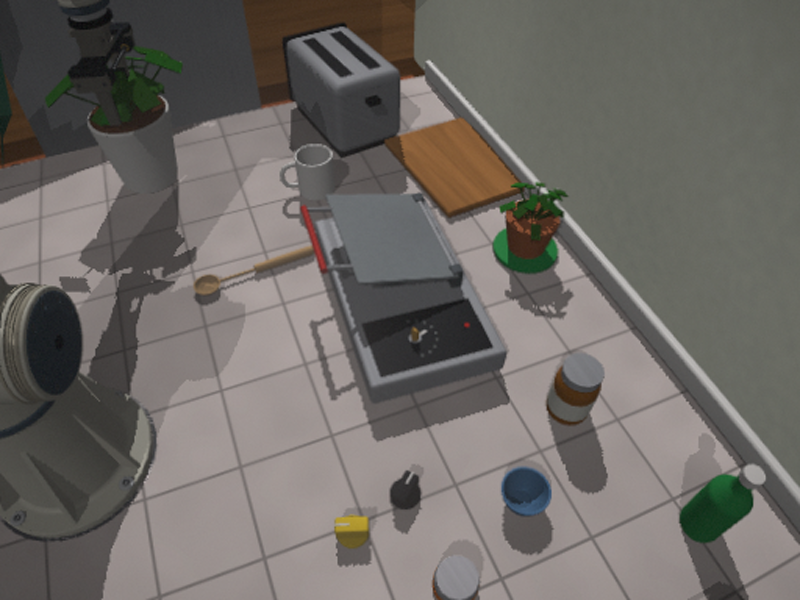

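Scene picture: red bar at about (417,238), brass shaft at (360,338), black knob at (242,361). A yellow knob shape sits at (215,333). Side picture: bar (314,240), shaft (415,335), black knob (405,490), yellow look-alike (352,530). The black one with the white line fits the description. I'll measure and confirm it in a crop.

```bash
python3 - <<'E'
from h import *
for n in('scene','side'):
    f=load(n);P=cloud(f);im=f['img'].astype(int);R,G,B=im[...,0],im[...,1],im[...,2]
    red=(R>110)&(G<60)&(B<60)&(P[...,2]>.08)&(P[...,0]<1)&(P[...,2]<.4)
    nl,lab,st,_=cv2.connectedComponentsWithStats(red.astype(np.uint8)); i=1+st[1:,4].argmax();m=lab==i
    p=P[m];c=np.nanmean(p,0);u=np.linalg.svd(p-c)[2][0];t=(p-c)@u;print(n,'bar',m.sum(),c.round(4),u.round(3),c+u*t.min(),c+u*t.max())
    # lid panel: fit plane of points between
    z=P[...,2]
    hob=(abs(z-.06)<.006)&(P[...,0]>.3)&(P[...,0]<1.1)
    q=P[hob][:,:2];
    rect=cv2.minAreaRect(q.astype(np.float32));print('deck',len(q),rect)
    tall=P[(z>.07)&(z<.092)&(abs(P[...,0]-.6)<.3)]
sd=load('side');P=cloud(sd)
for nm,uv in dict(knob=(405*.64,490*.64),yel=(352*.64,530*.64),shaft=(415*.64,330*.64),hin1=(420*.64,200*.64),hin2=(455*.64,272*.64),ram=(526*.64,490*.64),tin=(457*.64,575*.64),jar=(580*.64,370*.64)).items(): print(nm,world(sd,uv)[0].round(4))
# dark knob points
im=sd['img'];m=np.zeros((384,512),bool);m[295:330,240:285]=1
m&=(P[...,2]>.02)&(P[...,2]<.05);p=P[m];print('knob pts',len(p),np.nanmedian(p,0),p[:,2].max())
A=cv2.resize(im[255:375,200:360],None,fx=5,fy=5,interpolation=cv2.INTER_CUBIC)
save(A[:600],'c.png')
E
```

```text
scene bar 63 [0.4618 0.1808 0.1456] [-0.068 -0.998  0.012] [0.46675654 0.25381219 0.1447225 ] [0.45644796 0.10233891 0.14658649]
deck 4509 ((0.6968610286712646, 0.35482996702194214), (0.5551633238792419, 2.1793453693389893), 6.19607400894165)
side bar 140 [0.457  0.1802 0.1464] [-0.076 -0.997 -0.002] [0.46302747 0.26021286 0.14653478] [0.45126374 0.10516934 0.14628189]
deck 6561 ((0.6300548315048218, 0.4757921099662781), (0.45474401116371155, 1.9234768152236938), 6.108964920043945)
knob [ 0.4522 -0.2425  0.0332]
yel [ 0.3641 -0.2695  0.0365]
shaft [ 0.559  -0.0235  0.0857]
hin1 [0.6883 0.2552 0.0948]
hin2 [0.6674 0.0578 0.0971]
ram [ 0.6202 -0.2992  0.0067]
tin [ 0.4677 -0.3771  0.0464]
jar [ 0.7467 -0.1995  0.1116]
knob pts 224 [ 0.45317345 -0.23843157  0.03351037] 0.03736186739327618
```

View pics/c.png

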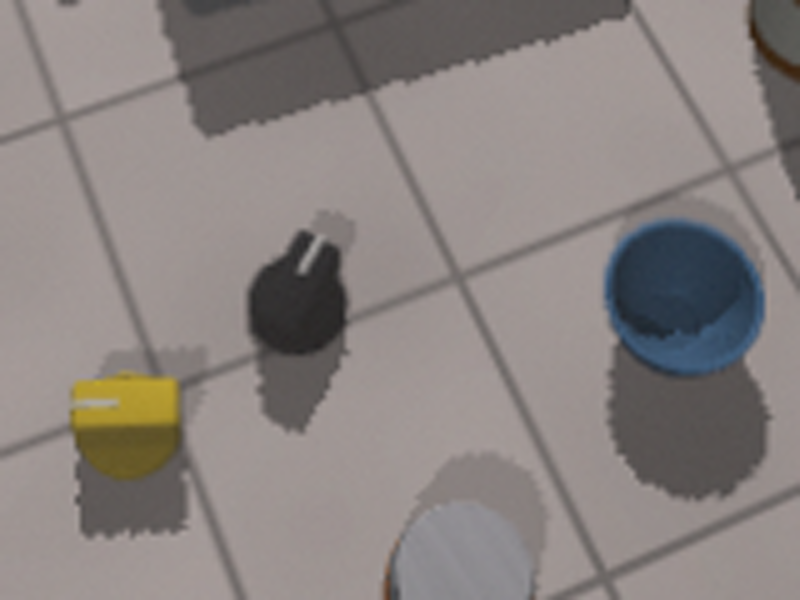

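The crop confirms it: the black knob is at crop (298,300) with its white line from (300,270) to (322,238). The yellow look-alike at (125,425) is out. The geometry agrees: bar is near z 0.141, so t is about 0.23, and shaft tip is 0.0857 against 0.086 given. Next I go above the bar.

```bash
cat >> h.py <<'E'
from scipy.spatial.transform import Rotation as Ro
def plan(p,h):
    """row to TCP p, tool down, jaw axis heading h deg"""
    s=read_state();R=np.array(s['orientation']);c,q=np.cos(np.radians(h)),np.sin(np.radians(h))
    T=np.array([[q,0,c],[-c,0,q],[0,-1,0]])
    print('row',(R.T@(np.array(p)-s['position'])*1000).round(1),Ro.from_matrix(R.T@T).as_rotvec().round(3),'clk',round(s['clock'],2),'gap',s['finger_gap'])
E
python3 -c "
from h import *
plan([.458,.1805,.40],-4.1);plan([.458,.1805,.40],175.9)"
```

```text
row [ 375.8    4.4 -306.8] [1.000e-03 1.316e+00 1.000e-03] clk 0.1 gap 0.09172864658612268
row [ 375.8    4.4 -306.8] [ 1.000e-03 -1.826e+00 -1.000e-03] clk 0.1 gap 0.09172864658612268
```

```bash
python3 -m pendant '[[[40,0,-33,0,0.12,0,-1],[75,0,-61,0,0.24,0,-0.5],[109,1,-89,0,0.36,0,0.2],[143,1,-117,0,0.48,0,0.2],[177,2,-145,0,0.6,0,0.2],[211,2,-172,0,0.72,0,0.2],[244,3,-199,0,0.84,0,0.2],[276,3,-225,0,0.96,0,0.2]]]' 25; python3 -c "
from h import *
plan([.458,.1805,.40],-4.1)"
```

```text
clock: 0.77
position: [0.3781, 0.3076, 0.4017]
orientation: [[0.275, -0.0, 0.962], [-0.962, -0.0, 0.275], [0.0, -1.0, -0.0]]
force: [0.1, 1.0, 0.2]
finger_gap: 0.0473
row [144.2   1.7  41.9] [0.   0.35 0.  ] clk 0.77 gap 0.04730425185180396
```

```bash
python3 -m pendant '[[[35,0,10,0,0.09,0,0.2],[70,0,20,0,0.18,0,0.2],[105,1,31,0,0.27,0,0.2],[144,2,42,0,0.35,0,0.2],[144,2,42,0,0.35,0,0.2],[144,2,42,0,0.35,0,0.2]]]'; python3 - <<'E'
from h import *
f=grab('wrist');P=cloud(f);im=f['img'].astype(int);R,G,B=im[...,0],im[...,1],im[...,2]
red=(R>90)&(G<R*.45)&(B<R*.45)&(P[...,2]>.08)&(P[...,2]<.3)
nl,lab,st,_=cv2.connectedComponentsWithStats(red.astype(np.uint8))
if nl>1:
    i=1+st[1:,4].argmax();p=P[lab==i];c=np.nanmedian(p,0);u=np.linalg.svd(p-p.mean(0))[2][0]
    print('bar',len(p),c,u)
plan([.458,.1805,.312],-4.1)
save(f['img'],'d.png')
E
```

```text
clock: 1.27
position: [0.459, 0.1814, 0.3995]
orientation: [[-0.07, -0.001, 0.998], [-0.998, -0.0, -0.07], [0.0, -1.0, -0.001]]
force: [-0.3, 0.7, -0.7]
finger_gap: 0.037
bar 2560 [0.45938659 0.19313658 0.14580479] [-7.51976745e-02 -9.97168647e-01  9.06785007e-07]
row [ 2.  87.6 -0.2] [ 0.001  0.004 -0.   ] clk 1.32 gap 0.036770417292216785
```

View pics/d.png

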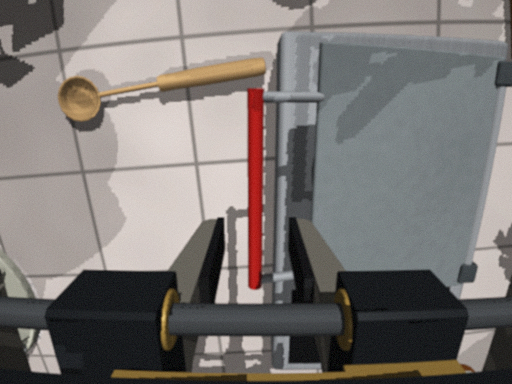

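The wrist view shows the bar at column 256 (rows 90–290), centred between the fingers, with the gap to the panel clear. I descend and grip.

```bash
python3 -m pendant '[[[0,30,0,0,0,0,0.2],[1,60,0,0,0.004,0,0.2],[1,88,0,0,0.004,0,0.2],[1,88,0,0,0.004,0,0.2],[1,88,0,0,0.004,0,1],[1,88,0,0,0.004,0,1],[1,88,0,0,0.004,0,1],[1,88,0,0,0.004,0,1]]]' 25; python3 - <<'E'
from h import *
s=read_state();R=np.array(s['orientation']);p=np.array(s['position']);g=p+.171*R[:,1]
print('grasp',g)
t0=np.arcsin((g[2]-.09)/.228);print('t0',t0)
ax=np.array([.9973,-.0732,0])
for t in np.linspace(t0,1.571,17):
    d=ax*.228*(np.cos(t0)-np.cos(t))+np.array([0,0,.228*(np.sin(t)-np.sin(t0))])
    print(round(t,3),(R.T@d*1000).round(1))
E
```

```text
clock: 1.98
position: [0.4583, 0.1826, 0.3133]
orientation: [[-0.07, 0.001, 0.998], [-0.998, 0.001, -0.07], [-0.001, -1.0, 0.001]]
force: [-15.8, 5.8, 5.8]
finger_gap: 0.0123
grasp [0.45841269 0.18278894 0.14232949]
t0 0.23157966981656128
0.232 [0. 0. 0.]
0.315 [ -0.  -18.4   5.2]
0.399 [  0.  -36.2  11.9]
0.483 [  0.  -53.5  20. ]
0.566 [  0.  -70.   29.6]
0.65 [  0.1 -85.6  40.5]
0.734 [ 1.000e-01 -1.003e+02  5.270e+01]
0.818 [ 1.000e-01 -1.139e+02  6.610e+01]
0.901 [   0.2 -126.4   80.5]
0.985 [   0.2 -137.6   96. ]
1.069 [   0.2 -147.4  112.3]
1.152 [   0.3 -155.9  129.4]
1.236 [   0.4 -162.9  147.2]
1.32 [   0.4 -168.4  165.4]
1.404 [   0.5 -172.3  184.1]
1.487 [   0.5 -174.7  203. ]
1.571 [   0.6 -175.5  222.1]
```

```bash
python3 -m pendant '[[[0,-18,5,0,0,0,1],[0,-36,12,0,0,0,1],[0,-53,20,0,0,0,1],[0,-70,30,0,0,0,1],[0,-86,40,0,0,0,1],[0,-100,53,0,0,0,1],[0,-114,66,0,0,0,1],[0,-126,80,0,0,0,1]]]' 
python3 - <<'E'
from h import *
s=read_state();R=np.array(s['orientation']);p=np.array(s['position']);g=p+.171*R[:,1]
print('grasp',g,s['force'],s['finger_gap'])
t0=np.arcsin((g[2]-.09)/.228);print('t0',t0,'hinge x est',g[0]+.228*np.cos(t0)*.997)
for nm in('side',):
    f=grab(nm);P=cloud(f);im=f['img'].astype(int)
    R_,G,B=im[...,0],im[...,1],im[...,2]
    red=(R_>110)&(G<60)&(B<60)&(P[...,2]>.08)&(P[...,0]<1)&(P[...,2]<.4)
    print(np.nanmedian(P[red],0),red.sum())
    save(cv2.resize(f['img'],(800,600)),'e.png')
E
```

```text
clock: 2.65
position: [0.5351, 0.1768, 0.4402]
orientation: [[-0.07, -0.01, 0.997], [-0.998, 0.001, -0.07], [-0.0, -1.0, -0.01]]
force: [-22.5, 1.7, 19.9]
finger_gap: 0.011
grasp [0.53339752 0.17695611 0.26916576] [-22.53682645   1.72922027  19.8721441 ] 0.011017505634665942
t0 0.9040123553648843 hinge x est 0.6739838239408633
[0.53062593 0.16265127 0.27039228] 28
```

```bash
python3 -m pendant '[[[0,-8,3,0,0,0,1],[0,-18,18,0,0,0,1],[0,-28,35,0,0,0,1],[0,-37,53,0,0,0,1],[0,-45,74,0,0,0,1],[0,-51,96,0,0,0,1],[0,-55,118,0,0,0,1],[0,-55.5,126,0,0,0,1]]]' 
python3 - <<'E'
from h import *
s=read_state();R=np.array(s['orientation']);p=np.array(s['position']);g=p+.171*R[:,1]
print('grasp',g,s['force'],s['finger_gap'],R[:,1])
for nm in('side','scene'):
    f=grab(nm);P=cloud(f);im=f['img'].astype(int)
    # lid panel points: near vertical plane
    m=(P[...,2]>.12)&(P[...,2]<.25)&(abs(P[...,0]-.665)<.05)&(P[...,1]>.09)&(P[...,1]<.24)
    p=P[m];print(nm,len(p))
    if len(p)>50:
        c=np.median(p,0);A=np.c_[p[:,1:]-c[1:],np.ones(len(p))];
        for _ in range(5):
            k=np.linalg.lstsq(A,p[:,0],rcond=None)[0];r=p[:,0]-A@k;ok=abs(r)<.006;p,A=p[ok],A[ok]
        print('x=',k,'c',c,len(p),'t',np.pi/2-np.arctan(-k[1]) if 0 else np.pi/2+np.arctan(k[1]))
    save(cv2.resize(f['img'],(800,600)),nm+'1.png')
E
```

```text
clock: 3.37
position: [0.6653, 0.1672, 0.4957]
orientation: [[-0.071, 0.002, 0.998], [-0.998, 0.0, -0.071], [-0.0, -1.0, 0.002]]
force: [-5.2, -1.8, 11.1]
finger_gap: 0.0108
grasp [0.66570183 0.16720683 0.32470925] [-5.17730011 -1.81941991 11.08213552] 0.010785330357735833 [ 2.39980271e-03  1.94240800e-04 -9.99997102e-01]
side 740
x= [ 0.07581088 -0.05672676  0.6688135 ] c [0.66905084 0.15895097 0.19016622] 740 t 1.5141302984896288
scene 1260
x= [ 0.07520893 -0.05720766  0.67674024] c [0.67688201 0.16350037 0.18808292] 1260 t 1.5136509496364199
```

View pics/side1.png

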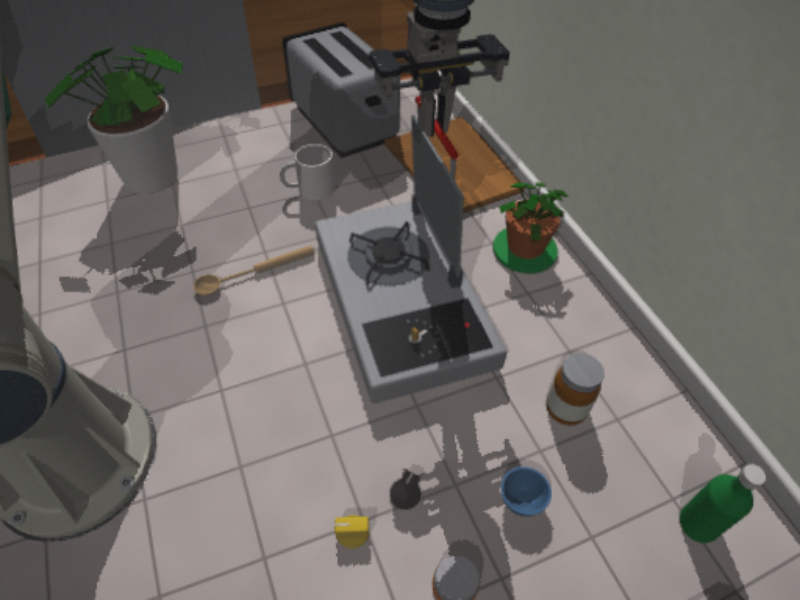

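Side view: the lid stands nearly upright with the bar gripped, and nothing else has moved. Both cameras give 1.514 rad, so 13 mm more.

```bash
cat >> h.py <<'E'
def lid():
    for nm in('side','scene'):
        f=grab(nm);P=cloud(f)
        m=(P[...,2]>.12)&(P[...,2]<.25)&(abs(P[...,0]-.67)<.05)&(P[...,1]>.09)&(P[...,1]<.24)
        p=P[m]
        if len(p)<50: print(nm,'few');continue
        c=np.median(p,0);A=np.c_[p[:,1:]-c[1:],np.ones(len(p))]
        for _ in range(5):
            k=np.linalg.lstsq(A,p[:,0],rcond=None)[0];ok=abs(p[:,0]-A@k)<.006;p,A=p[ok],A[ok]
        print(nm,len(p),'lid t',np.pi/2+np.arctan(k[1]),'at x',k[2])
E
python3 -m pendant '[[[0,0,5,0,0,0,1],[0,0,10,0,0,0,1],[0,0,13,0,0,0,1],[0,0,13,0,0,0,1],[0,0,13,0,0,0,1]]]' 
python3 -c "
from h import *
lid()"
```

```text
clock: 3.88
position: [0.6767, 0.1664, 0.4958]
orientation: [[-0.07, 0.004, 0.998], [-0.998, -0.0, -0.07], [-0.0, -1.0, 0.004]]
force: [-0.9, -1.9, 8.6]
finger_gap: 0.0111
side 837 lid t 1.565878196466495 at x 0.6740795795419601
scene 1178 lid t 1.5623060522030014 at x 0.6812799431747919
```

```bash
python3 -m pendant '[[[0,0,2,0,0,0,1],[0,0,2,0,0,0,1],[0,0,1,0,0,0,0.2],[0,0,1,0,0,0,0.2],[0,0,1,0,0,0,0.2],[0,-30,1,0,0,0,0.2],[0,-65,1,0,0,0,0.2],[0,-100,1,0,0,0,0.2]]]' 
python3 - <<'E'
from h import *
lid()
f=load('side')
h=-4.2
print(world(f,[(260,309),(264.4,302.6)],.034))
plan([.56,-.11,.42],-75)
E
```

```text
clock: 4.65
position: [0.6775, 0.1668, 0.5936]
orientation: [[-0.07, -0.002, 0.998], [-0.998, -0.0, -0.07], [0.001, -1.0, -0.002]]
force: [0.7, -0.6, 1.1]
finger_gap: 0.0367
side 848 lid t 1.5722485521456144 at x 0.6747894476100249
scene 1170 lid t 1.5692995706620116 at x 0.6819452708890683
[[ 0.45777619 -0.23361359  0.034     ]
 [ 0.47267151 -0.223351    0.034     ]]
row [285.  178.5 -99.9] [-0.006  1.239 -0.009] clk 4.75 gap 0.03644877368143342
```

The lid stands at 1.571 after release. Next I look at the shaft from close by, on the way to the knob.

```bash
python3 -m pendant '[[[18,0,-36,0,0.1,0,0.2],[36,0,-72,0,0.2,0,0.2],[58,10,-105,0,0.3,0,0.2],[80,40,-130,0,0.42,0,0],[105,70,-145,0,0.54,0,-0.2],[130,100,-155,0,0.66,0,-0.2],[160,130,-163,0,0.78,0,-0.2],[190,165,-163,0,0.9,0,-0.2]]]' 
python3 - <<'E'
from h import *
plan([.495,-.06,.38],-57)
E
```

```text
clock: 5.42
position: [0.5002, -0.0072, 0.4331]
orientation: [[-0.828, 0.001, 0.561], [-0.561, 0.0, -0.828], [-0.001, -1.0, 0.0]]
force: [0.9, -0.8, 0.3]
finger_gap: 0.0551
row [33.9 53.1 40.7] [-0.     0.02  -0.001] clk 5.42 gap 0.05514485263809696
```

```bash
python3 -m pendant '[[[15,25,20,0,0.02,0,-0.2],[34,53,41,0,0.02,0,-0.2],[34,53,41,0,0.02,0,-0.2],[34,53,41,0,0.02,0,-0.2]]]' 
python3 - <<'E'
from h import *
f=grab('wrist');u=proj(f,[.559,-.0235,.086])[0];print(u)
P=cloud(f);c=u.round().astype(int)
q=P[max(0,c[1]-60):c[1]+60,max(0,c[0]-60):c[0]+60].reshape(-1,3);q=q[(q[:,2]>.078)&(q[:,2]<.095)];print(len(q),np.median(q,0),q.min(0),q.max(0))
A=f['img'][max(0,c[1]-50):c[1]+50,max(0,c[0]-65):c[0]+65]
print('origin',max(0,c[0]-65),max(0,c[1]-50))
save(cv2.resize(A,None,fx=6,fy=6,interpolation=cv2.INTER_CUBIC),'f.png')
E
```

```text
clock: 5.75
position: [0.4965, -0.0603, 0.3795]
orientation: [[-0.837, -0.003, 0.547], [-0.547, 0.001, -0.837], [0.003, -1.0, -0.002]]
force: [0.2, 0.3, 0.6]
finger_gap: 0.0552
[259.93149074  99.39958909]
179 [ 0.5599639  -0.02266401  0.08413968] [ 0.55389947 -0.02907596  0.07808344] [ 0.56567123 -0.01540149  0.08722388]
origin 195 49
```

View pics/f.png

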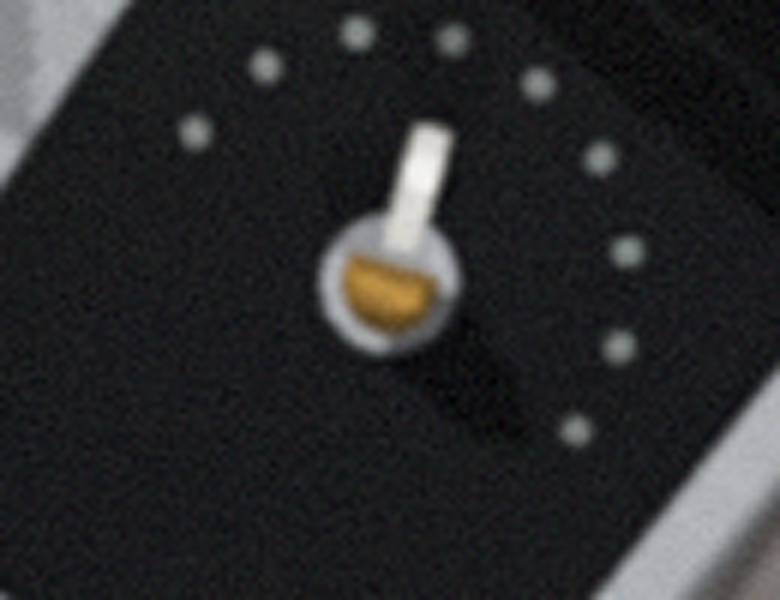

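The crop shows the D-shaft at (391,290), its collar centred at (391,283), and the white stroke running from (402,250) to (432,125). The flat is square to the stroke. I compute these in world and move on to the knob.

```bash
python3 - <<'E'
from h import *
f=load('wrist');g=lambda x,y:(195+x/6-.42,49+y/6-.42)
for z in(.060,.062,.065):
    a,b,c=world(f,[g(402,250),g(432,125),g(391,283)],z)
    d=b-a;e=b-c;print(z,a,b,'collar',c,np.degrees(np.arctan2(d[1],d[0])),np.degrees(np.arctan2(e[1],e[0])))
print('z',world(f,[g(330,283),g(425,150),g(391,340),g(450,283)])[:,2])
a,b=world(f,[g(350,257),g(437,277)],.083);d=b-a;print('flat',(a+b)/2,np.degrees(np.arctan2(d[1],d[0]))+90)
im=f['img'].astype(int);P=cloud(f)
v,u=np.mgrid[:384,:512];w=(im.min(2)>150)&(abs(u-265)<12)&(abs(v-80)<20)
q=world(f,np.c_[u[w],v[w]],.061)[:,:2];s=np.linalg.svd(q-q.mean(0))[2][0];print('white',len(q),np.degrees(np.arctan2(s[1],s[0])),q.mean(0))
k=np.array([.447,-.240]);h=-55.4;r=np.radians(h);x=np.array([np.sin(r),-np.cos(r)]);print('x',x);p=k+.075*x
plan([p[0],p[1],.33],h)
E
```

```text
0.06 [ 0.56620033 -0.02079526  0.06      ] [ 0.58366373 -0.01459608  0.06      ] collar [ 0.56126258 -0.02206809  0.06      ] 19.54391231848311 18.446387598549542
0.062 [ 0.56617609 -0.02077966  0.062     ] [ 0.58352262 -0.01462196  0.062     ] collar [ 0.56127139 -0.02204398  0.062     ] 19.54391231848305 18.446387598549556
0.065 [ 0.56613973 -0.02075625  0.065     ] [ 0.58331096 -0.01466079  0.065     ] collar [ 0.56128459 -0.0220078   0.065     ] 19.54391231848314 18.44638759854958
z [0.06173668 0.0618154  0.35885481 0.06116234]
flat [ 0.56336781 -0.02089654  0.083     ] 20.58768197260872
white 170 -151.44323696665302 [ 0.57248717 -0.01926273]
x [-0.82313637 -0.56784375]
row [215.8  50.8 125.3] [ 0.001 -0.024  0.001] clk 5.8 gap 0.05499327408924316
```

```bash
python3 -m pendant '[[[32,5,19,0,-0.02,0,-0.2],[65,10,38,0,-0.02,0,-0.2],[98,20,57,0,-0.02,0,-0.2],[131,30,76,0,-0.02,0,-0.2],[164,40,95,0,-0.02,0,-0.2],[195,50,112,0,-0.02,0,-0.2],[216,51,125,0,-0.02,0,-0.2],[216,51,125,0,-0.02,0,-0.2]]]' 
python3 - <<'E'
from h import *
f=grab('wrist');c=proj(f,[.447,-.240,.02])[0].round().astype(int);print(c)
P=cloud(f);m=(P[...,2]>.028)&(P[...,2]<.04)&(abs(P[...,0]-.45)<.04)&(abs(P[...,1]+.24)<.04)
q=P[m];rc=cv2.minAreaRect(q[:,:2].astype(np.float32)*1000);print('top',len(q),np.median(q,0),rc)
im=f['img'].astype(int);w=m&(im.min(2)>120);v,u=np.nonzero(w);a=world(f,np.c_[u,v],.034)[:,:2]
s=np.linalg.svd(a-a.mean(0))[2][0];print('line',len(a),a.mean(0),np.degrees(np.arctan2(s[1],s[0])))
m2=(P[...,2]>.005)&(P[...,2]<.012)&(abs(P[...,0]-.45)<.035)&(abs(P[...,1]+.24)<.035);print('skirt',cv2.minEnclosingCircle(P[m2][:,:2].astype(np.float32)))
x0,y0=max(0,c[0]-65),max(0,c[1]-50);print(x0,y0)
save(cv2.resize(f['img'][y0:y0+100,x0:x0+130],None,fx=6,fy=6,interpolation=cv2.INTER_CUBIC),'g.png')
E
```

```text
clock: 6.47
position: [0.385, -0.2849, 0.331]
orientation: [[-0.826, 0.001, 0.564], [-0.564, -0.002, -0.826], [-0.0, -1.0, 0.002]]
force: [-0.7, -0.4, 0.7]
finger_gap: 0.0554
[252  95]
top 1466 [ 0.45670142 -0.23688579  0.03335552] ((456.43487548828125, -237.0144805908203), (45.92009353637695, 22.270183563232422), 40.593902587890625)
line 98 [ 0.46595972 -0.22855944] -139.76734365894322
skirt ((0.4559294879436493, -0.23716935515403748), 0.02317284606397152)
187 45
```

View pics/g.png

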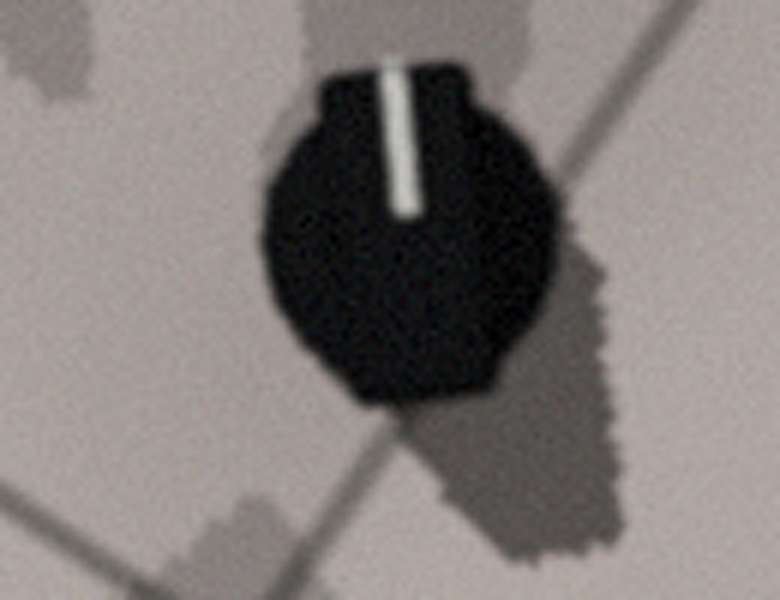

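The crop shows the black knob with its white line from (405,215) to (393,65). Bar measures 45.9 × 22.3 mm, heading 40.5°, centre (0.4563, −0.237), matching the description. I go down and grasp.

```bash
python3 -c "
from h import *
plan([.4563,-.237,.25],-49.5);plan([.4563,-.237,.201],-49.5)"
```

```text
row [-84.5  81.2   1.2] [-0.002 -0.108 -0.001] clk 6.52 gap 0.05488796748110823
row [-84.5 130.2   1.1] [-0.002 -0.108 -0.001] clk 6.52 gap 0.05488796748110823
```

```bash
python3 -m pendant '[[[-30,25,0,0,-0.05,0,-0.2],[-60,50,1,0,-0.108,0,-0.2],[-84.5,75,1,0,-0.108,0,-0.2],[-84.5,100,1,0,-0.108,0,-0.2],[-84.5,120,1,0,-0.108,0,-0.2],[-84.5,130,1,0,-0.108,0,-0.2],[-84.5,130,1,0,-0.108,0,-0.2]]]'  && python3 -m pendant '[[[0,0,0,0,0,0,0.2],[0,0,0,0,0,0,1],[0,0,0,0,0,0,1],[0,0,0,0,0,0,1],[0,0,0,0,0,0,1],[0,0,0,0,0,0,1]]]' 30; python3 -c "
from h import *
plan([.4563,-.237,.30],-49.5)"
```

```text
clock: 7.1
position: [0.4561, -0.234, 0.199]
orientation: [[-0.758, -0.002, 0.652], [-0.652, 0.001, -0.758], [0.001, -1.0, -0.002]]
force: [-0.2, 0.9, 0.2]
finger_gap: 0.0551
clock: 7.6
position: [0.4559, -0.2358, 0.2009]
orientation: [[-0.759, 0.001, 0.651], [-0.651, -0.001, -0.759], [-0.0, -1.0, 0.001]]
force: [-1.7, -0.7, 7.1]
finger_gap: 0.022
row [  0.4 -99.1   1.3] [-0.001  0.002 -0.   ] clk 7.6 gap 0.02197285670168003
```

Gap is 22 mm, so the knob is gripped. I lift it and go above the shaft.

```bash
python3 -m pendant '[[[0,-35,0,0,0,0,1],[0,-70,0,0,0,0,1],[0,-105,0,0,0,0,1],[0,-115,0,0,0,0,1]]]' ; python3 -c "
from h import *
plan([.561,-.022,.305],-70.5)"
```

```text
clock: 7.93
position: [0.4568, -0.2362, 0.3199]
orientation: [[-0.759, 0.005, 0.651], [-0.651, -0.003, -0.759], [-0.002, -1.0, 0.006]]
force: [1.1, 0.1, -0.6]
finger_gap: 0.0213
row [-218.5   14.8  -95. ] [-0.005  0.368 -0.003] clk 7.93 gap 0.021345642132356662
```

```bash
python3 -m pendant '[[[-30,0,-13,0,0.05,0,1],[-64,0,-28,0,0.11,0,1],[-98,0,-43,0,0.17,0,1],[-132,0,-58,0,0.23,0,1],[-166,5,-72,0,0.29,0,1],[-198,10,-86,0,0.34,0,1],[-218,12,-95,0,0.368,0,1],[-218,12,-95,0,0.368,0,1]]]' ; python3 - <<'E'
from h import *
plan([.561,-.022,.305],-70.5)
f=grab('side');c=proj(f,[.561,-.022,.1])[0].round().astype(int)
A=cv2.resize(f['img'][c[1]-50:c[1]+50,c[0]-60:c[0]+60],None,fx=4,fy=4,interpolation=cv2.INTER_CUBIC)
w=grab('wrist')
save(np.hstack([A[:, :400],cv2.resize(w['img'][:300],(400,400))]),'k.png')
E
```

```text
clock: 8.6
position: [0.5605, -0.0183, 0.3024]
orientation: [[-0.942, 0.0, 0.335], [-0.335, 0.001, -0.942], [-0.0, -1.0, -0.001]]
force: [0.1, 0.2, -0.7]
finger_gap: 0.0217
row [ 0.8 -2.6  3.6] [ 0.001  0.002 -0.   ] clk 8.6 gap 0.02169400333651996
```

View pics/k.png

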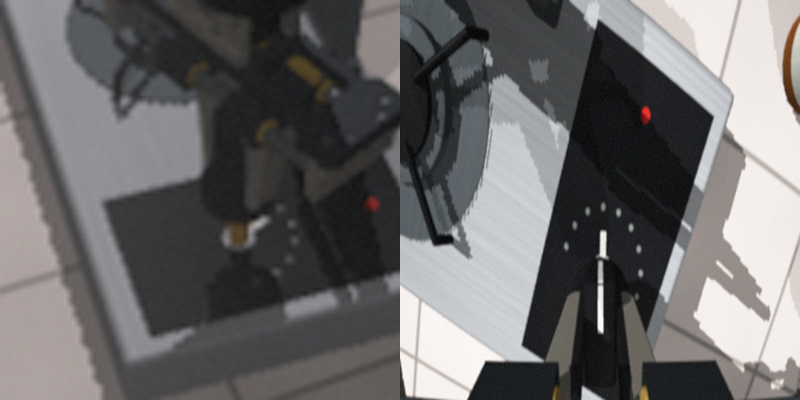

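The picture shows the knob above the shaft, its white line at (600,260–330) continuing the collar stroke at (603,235). I settle, then compare the two in the same wrist frame.

```bash
python3 -m pendant '[[[0,0,3,0,0,0,1],[0,0,3,0,0,0,1],[0,0,3,0,0,0,1]]]' ; python3 - <<'E'
from h import *
f=grab('wrist');s=read_state();im=f['img'].astype(int);v,u=np.mgrid[:384,:512]
w=((im.min(2)>140)&(abs(u-257)<14)&(v>165)&(v<260)).astype(np.uint8)
n,lab,st,_=cv2.connectedComponentsWithStats(w)
for i in range(1,n):
    if st[i,4]<15: continue
    q=np.c_[u[lab==i],v[lab==i]];z=.0615 if st[i,1]<185 else s['position'][2]-.167
    p=world(f,q,z)[:,:2];d=np.linalg.svd(p-p.mean(0))[2][0];t=(p-p.mean(0))@d
    print(st[i],z,'mean',p.mean(0).round(4),'hdg',np.degrees(np.arctan2(d[1],d[0])).round(1),'ends',(p.mean(0)+d*t.min()).round(4),(p.mean(0)+d*t.max()).round(4))
plan([.561,-.022,.305],-70.5)
E
```

```text
clock: 8.95
position: [0.56, -0.0256, 0.3033]
orientation: [[-0.943, -0.0, 0.333], [-0.333, -0.0, -0.943], [0.0, -1.0, 0.0]]
force: [0.6, -0.3, -0.8]
finger_gap: 0.0218
[244 171  15  23 200] 0.0615 mean [ 0.5743 -0.0177] hdg -165.8 ends [ 0.583  -0.0155] [ 0.5666 -0.0196]
[253 196   8  54 355] 0.1363286061632513 mean [ 0.5751 -0.0213] hdg -160.1 ends [ 0.5893 -0.0162] [ 0.5628 -0.0258]
row [-2.  -1.7 -3. ] [-0.    -0.001 -0.   ] clk 9.0 gap 0.021772328536822018
```

Wrist frame: knob heading 19.9° against 14–20° for the stroke and flat, about 3.5 mm off sideways and about 1 mm short. I correct that and average several readings.

```bash
python3 -m pendant '[[[-1.5,0,-3.3,0,0,0,1],[-1.5,0,-3.3,0,0,0,1],[-1.5,0,-3.3,0,0,0,1],[-1.5,0,-3.3,0,0,0,1]]]' ; python3 - <<'E'
from h import *
S=[]
for i in range(3):
    f=grab('wrist');s=read_state();S.append(s['position'])
print(np.round(S,4))
im=f['img'].astype(int);v,u=np.mgrid[:384,:512]
w=((im.min(2)>140)&(abs(u-257)<14)&(v>165)&(v<260)).astype(np.uint8)
n,lab,st,_=cv2.connectedComponentsWithStats(w)
ax=np.array([.561,-.022])
T=np.eye(4);T[:3,:3]=s['orientation'];T[:3,3]=np.mean(S,0);f['cam_to_world']=T@np.array(f['T_tool_cam'])
for i in range(1,n):
    if st[i,4]<15: continue
    q=np.c_[u[lab==i],v[lab==i]];kn=st[i,1]>=185
    if kn: q=q[q[:,1]>205]
    p=world(f,q,T[2,3]-.167 if kn else .0615)[:,:2];d=np.linalg.svd(p-p.mean(0))[2][0]
    d*=np.sign(d[0]);t=(p-ax)@d
    print(st[i],'mean',p.mean(0).round(4),'hdg',np.degrees(np.arctan2(d[1],d[0])).round(1),'lateral',((p.mean(0)-ax)@[-.334,.943]).round(4),'along',t.min().round(4),t.max().round(4))
# bar outline of the knob near end by depth
E
```

```text
clock: 9.33
position: [0.5606, -0.0208, 0.3032]
orientation: [[-0.942, 0.0, 0.334], [-0.334, -0.0, -0.942], [0.0, -1.0, 0.0]]
force: [-0.3, -0.7, -1.4]
finger_gap: 0.0218
[[ 0.5606 -0.0207  0.3032]
 [ 0.5606 -0.0207  0.3032]
 [ 0.5606 -0.0207  0.3032]]
[254 174   8  19 147] mean [ 0.5763 -0.0172] hdg 17.7 lateral -0.0006 along 0.0094 0.023
[253 196   8  54 354] mean [ 0.5738 -0.0171] hdg 20.1 lateral 0.0004 along 0.0026 0.0257
```

```bash
python3 -m pendant '[[[0,6,0.7,0,0,0,1],[0,12,0.7,0,0,0,1],[0,16,0.7,0,0,0,1],[0,20,0.7,0,0,0,1],[0,23,0.7,0,0,0,1],[0,23,0.7,0,0,0,1]]]' 40; python3 -c "
from h import *
s=read_state();print(s['position'],s['force'],s['ft_torque'])"
```

```text
clock: 9.98
position: [0.5607, -0.0214, 0.2793]
orientation: [[-0.942, -0.001, 0.334], [-0.334, 0.0, -0.942], [0.001, -1.0, -0.0]]
force: [0.7, 0.3, -0.6]
finger_gap: 0.0217
[ 0.56071413 -0.0213893   0.27928181] [ 0.65475343  0.2973557  -0.63138442] [-0.07507086  0.0694764  -0.04625793]
```

The knob is 8 mm down over the shaft with no force, so the flat matches. I continue to home and press in.

```bash
python3 -m pendant '[[[0,3,0,0,0,0,1],[0,6,0,0,0,0,1],[0,8,0,0,0,0,1],[0,10,0,0,0,0,1],[0,10,0,0,0,0,1]]]'; python3 -m pendant '[[[0,1.5,0,0,0,0,1],[0,3,0,0,0,0,1],[0,3,0,0,0,0,1],[0,3,0,0,0,0,1]]]'
```

```text
clock: 10.4
position: [0.5608, -0.0214, 0.2698]
orientation: [[-0.942, -0.001, 0.334], [-0.334, -0.0, -0.942], [0.001, -1.0, -0.0]]
force: [1.1, -0.1, -1.0]
finger_gap: 0.0217
clock: 10.73
position: [0.561, -0.0214, 0.2675]
orientation: [[-0.942, 0.0, 0.334], [-0.334, -0.0, -0.942], [-0.0, -1.0, 0.0]]
force: [-1.0, -0.5, 5.1]
finger_gap: 0.0219
```

```bash
python3 -m pendant '[[[0,1.5,0,0,0,0,1],[0,3,0,0,0,0,1],[0,3,0,0,0,0,1],[0,3,0,0,0,0,1]]]' 60; python3 -m pendant '[[[0,1,0,0,0,0,1],[0,2,0,0,0,0,1],[0,2,0,0,0,0,1],[0,2,0,0,0,0,1]]]'
```

```text
clock: 11.07
position: [0.561, -0.0214, 0.2646]
orientation: [[-0.942, 0.0, 0.334], [-0.334, -0.0, -0.942], [-0.0, -1.0, 0.0]]
force: [-2.0, 0.4, 8.0]
finger_gap: 0.0217
clock: 11.4
position: [0.5611, -0.0214, 0.2635]
orientation: [[-0.942, 0.001, 0.334], [-0.334, -0.0, -0.942], [-0.001, -1.0, 0.0]]
force: [-5.1, -0.4, 17.1]
finger_gap: 0.0217
```

```bash
python3 - <<'E'
from h import *
lid()
f=grab('wrist');P=cloud(f)
m=(abs(P[...,0]-.575)<.012)&(abs(P[...,1]+.017)<.008)&(P[...,2]<.11)&(P[...,2]>.09);print('knob top z',m.sum(),np.median(P[m][:,2]) if m.any() else None)
s=read_state();print(s['force'],s['position'])
b=load('side')['img']
save(np.hstack([cv2.resize(b,(400,300)),cv2.resize(f['img'],(400,300))]),'z.png')
E
```

```text
side few
scene 1170 lid t 1.568499967852611 at x 0.6819659452592001
knob top z 1368 0.09600706306814745
[-5.23897055 -0.06258287 17.27016729] [ 0.56109244 -0.02142518  0.26352822]
```

View pics/z.png

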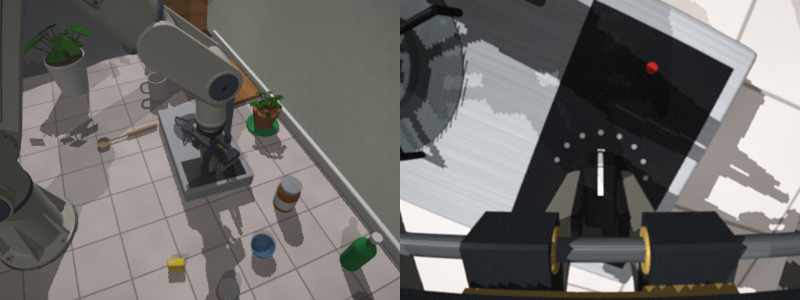

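The knob is home and pressed: its top reads z 0.096 (0.097 expected) and the push is 17 N, above the spring's 9.6 N at the stop. The lid reads 1.568 and the other things are where they were. I hand in.

```bash
python3 -c "
from workcell import workorder; print(workorder.job_done())"
```

```text
the job is handed in; nothing more can be done
None
```

The lid is up and the black knob is on the shaft, pressed in and still held by the gripper. I handed the job in at about 11.5 s of robot time; it reports no verdict.

- **Lid:** I raised it by the red bar and let go. After release the two fixed cameras read 1.572 and 1.569 rad. At the end the scene camera read 1.568. The side camera could not check it then, because the arm blocked its view.
- **Knob:** I turned it to about 20° to match the flat, and it slid over the shaft without force. The spring was felt at the expected home height. I then pressed about 5 mm further, to 17 N; the spring alone gives 9.6 N at its stop. The knob's top measured 96 mm high, against 97 mm expected.
- **Disagreements:** Angle readings for the flat and its stroke mostly lay between 17.7° and 20.6°. Two rougher stroke fits, 14° and 28.6°, were set aside. One position reading taken before the arm had settled was about 3.5 mm off sideways; I corrected that before fitting the knob. While I raised the lid the wrist force reached about 30 N, because my first arc was slightly too tight.
- **Other things:** In the last picture the other things on the counter looked unmoved. I judged this by eye and did not measure it.

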